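# Dispense test discs onto a culture dish with a plunger dispenser

### The job

Lift the lid off the culture dish and set it down on the bench, knob up and well clear of the dish. Stand the disc dispenser over the open dish, flat on the bench, push its plunger all the way down to the stop for a moment and let it come fully up again (do not push it in anywhere else), then put the dispenser back in its round tray and the lid back on the dish. Set things down upright without dropping them, let go of everything, and leave the other items on the bench alone.

Things in the scene. Friction and masses are not known exactly. Their poses are not given: they have to be found in the camera images.
- dish: Round open glass culture dish with beige medium, loose, 88 mm outer diameter, 20 mm high, 0.15 kg; origin at the centre of its underside, z up. Starts with the lid on. Dish and tray lie one left and one right of the x axis (either way), centres at least 0.15 m from it; the bench within 70 mm of the x axis from x = 0.38 to 0.60 is clear.
- lid: Aluminium lid, 106 mm outer diameter, skirt 8 mm deep (100 mm inside), plate top 11 mm above the origin, grey knob on it: 24 mm diameter, 11 to 41 mm above the origin. Origin: centre of the skirt's lower edge, z towards the knob. On the dish its origin is 12 mm above the dish's (plate on the rim, 6 mm play all round); on the bench at z = 0. 0.1 kg.
- dispenser: Disc dispenser, loose, starts in the tray. White bell, 122 mm diameter, 50 mm high, open below (cavity 112 mm wide, 36 mm deep: goes over the open dish, not over the lid, and stands on the bench). Grey caps on it reach 60 mm. Aluminium neck to lift it by: 48 mm diameter, up to 105 mm; grey plunger head above. Origin: centre of lower edge, z up. 0.35 to 0.65 kg.
- tray: Round steel parking tray fixed to the bench, 156 mm outer and 146 mm inner diameter, lip 10 mm high, floor 4 mm thick; the dispenser in it has 12 mm play all round and its origin 4 mm above the tray's. Origin at the centre of the underside, z up.
- plunger (a joint): Depth of the plunger in the dispenser, m: 0 = fully up, 0.012 = down on its stop. A spring pushes it up: 3 N to start moving, 9 N at the stop; it springs back when released.
- plunger_top (a point): Centre of the flat top of the plunger head, a grey disc 40 mm in diameter and 12 mm thick; 130 mm above the dispenser's origin when fully up, 118 mm when on the stop.
- petri_stack: Bystander: stack of four closed Petri dishes, 90 mm diameter, 60 mm high, at the far middle of the bench. Origin at the centre of the underside.
- tube_rack: Bystander: steel rack with ten capped tubes, 76 x 172 mm, 110 mm high, far left. Origin at the centre of the underside.
- bottle: Bystander: amber glass bottle with white cap, 70 mm diameter, 150 mm high, far right. Origin at the centre of the underside.
Things that resemble listed ones, but are neither listed nor needed, are in the scene too. Of the things that look like the dispenser, the smaller one is meant. Of the things that look like the tray, take the one that is farthest from the robot's base at the start.

How it is judged (in metres and radians):
On the way, in this order (a step that is already met when the one before it is completed fails the run):
1. the lid lies on the bench, knob up, released, its centre more than 110 mm from the dish's (horizontal distance between lid and dish above 0.11 m and height (world z) of lid below 0.003 m and angle between lid's own z axis and vertical below 0.05 rad and contact force between the fingers and lid below 0.2 N and linear speed of lid below 0.02 m/s), for 0.2 s.
2. the dispenser stands upright on the bench over the open dish (horizontal distance between dispenser and dish below 0.016 m and height (world z) of dispenser below 0.003 m and angle between dispenser's own z axis and vertical below 0.05 rad), for 0.2 s.
3. the plunger is held down at its stop (at least 11 of 12 mm) over the dish (all of step 2 and value of joint plunger above 0.011 m), for 0.2 s.
4. the plunger is fully up again (within 1.5 mm), the dispenser still over the dish (all of step 2 and value of joint plunger below 0.0015 m), for 0.1 s.
5. the dispenser stands in its tray, released (horizontal distance between dispenser and tray below 0.015 m and z of dispenser in the frame of tray between 0.002 and 0.007 m and angle between dispenser's own z axis and vertical below 0.05 rad and contact force between the fingers and dispenser below 0.2 N and linear speed of dispenser below 0.02 m/s), for 0.2 s.
At the end, for the whole second after the job is handed in: The dispenser stands upright inside its tray (centres within 15 mm, resting on the tray floor) with the plunger up (within 1.5 mm), the lid lies flat on the rim of the dish (centres within 9 mm), the dish stands flat on the bench, and all are released and at rest (all of step 5 and value of joint plunger below 0.0015 m and horizontal distance between lid and dish below 0.009 m and z of lid in the frame of dish between 0.0095 and 0.0145 m and angle between lid's own z axis and vertical below 0.06 rad and contact force between the fingers and lid below 0.2 N and linear speed of each of lid, dish below 0.02 m/s and height (world z) of dish below 0.003 m and angle between dish's own z axis and vertical below 0.05 rad); the robot touches nothing.
It fails at once if the plunger is pushed in more than 6 mm while the dispenser is not over the dish (value of joint plunger above 0.006 m and (horizontal distance between dispenser and dish above 0.025 m or height (world z) of dispenser above 0.02 m)).
It fails at once if lid, dish or dispenser is tipped (lid over 40 degrees, dispenser 30, dish 15) (angle between lid's own z axis and vertical above 0.7 rad or angle between dispenser's own z axis and vertical above 0.52 rad or angle between dish's own z axis and vertical above 0.26 rad).
It fails at once if the lid or dispenser is dropped (falls freely, by more than about 25 mm) ((linear speed of dispenser above 0.7 m/s and contact force between dispenser and the fingers below 0.01 N and contact force between dispenser and the arm below 0.01 N) or (linear speed of lid above 0.7 m/s and contact force between lid and the fingers below 0.01 N and contact force between lid and the arm below 0.01 N)).
It fails at once if a bystander is moved by more than 20 mm (distance of any of petri_stack, tube_rack, bottle from where it was at the start of the episode above 0.02 m).
It also fails if it takes over 72 s, if anything falls off the work surface, if the arm or the gripper's body presses on something with over 40 N, if the wrist force passes 120 N, or if a joint passes its speed limit or range.

### The arm

A 6-joint arm with a two-finger parallel gripper is mounted at the origin on the work surface. World frame = base frame: x ahead of the robot, y to its left, z up, the work surface at z = 0. Lengths are in m, angles in degrees, forces in N, time in s.
With the tool pointing down it reaches from about 0.275 to 0.75 m from the base axis. Payload 10.2 kg.
Tool frame: the origin (TCP) lies at the very end of the fingers, on their centre line; the grasp point (between the pads) lies 19 mm behind it; z points along the fingers, y is the line along which they close (so a half turn about z gives the same grasp; the last joint's range is limited). The gripper opens to 88 mm and grips with 3 to 60 N. Pads are 18 mm wide; open, the fingers measure 123 mm over their backs; the gripper's body (75 mm by 187 mm) begins 45 mm behind the grasp point.
Start: joints at [60.997, 17.928, 85.812, -0, 76.261, -12.8], TCP at [0.147, 0.504, 0.239] pointing down, gripper open.
Joint ranges: [-168.41, 168.41], [-55.51, 124.54], [10.69, 146.95], [-70.63, 250.63], [1, 178], [-165.06, 165.06]. Speed limits (degrees/s): [136.94, 136.94, 172.46, 180, 180, 180].

### API

Orientations are given as a 3x3 rotation matrix whose columns are the frame's x, y, z axes.
In Python, from bench import monitor, capture, get_calibration, ticket gives the robot as it stands.
- The arm moves only by the tool drive_tool, never from a script. Its argument "targets" is one flat list of numbers, 7 for each row, row after row: the shift along the tool's x, y, z scaled (see below), then the turn, a rotation vector about the tool's x, y, z scaled (see below), then the opening, from 0 (shut) to 1 (fully open). A call has exactly 10 rows; each row is the pose to reach, as a shift and turn from the pose commanded when the call began, along the tool's axes at that moment; what a row does not reach only later rows make up. The controller multiplies each number of a shift by 200 mm and each number of a turn by 30 degrees. A row lasts 1/12 s, in which the tool goes at most 41.7 mm and 7.16 degrees, less where a joint would pass 70% of its speed; a pose out of reach is approached as far as the arm can. A call with a number of a shift or a turn outside -1 to 1 is refused whole. A call with a gripper value outside its range is refused whole. The fingers move at their own pace and stop on an object; "squeeze" is the grip in N (left out, the last holds). Time passes only in rows, so rows that repeat a pose let the fingers close, or fill a call up. It gives the time, the measured TCP pose, the force, the opening and the grip force at its end, in the units of the state.
- monitor.get_obs(): the state, without advancing time (a new reading comes with each control period).
- capture(name): name is "scene" or "top"; returns the picture (400x640x3 uint8, red, green, blue); there is no depth.
- get_calibration(name): a dict with "vfov" (degrees; the focal length in pixels is half the picture's height over the tangent of half this angle, whatever the lens; pixels are square), "cx", "cy" (the principal point, pixels), "T" (4x4, takes a point from camera to world coordinates). Camera axes: x right, y down, z forward; pixel columns grow to the right and rows downward; lengths in m; the calibration is good to about 2 mm. A picture is of the moment at which its call begins. get_calibration takes no time and is no camera call.
- ticket.hand_in(): hands the job in; it is judged then, once.
The state is a dict: "time_s": time; "qpos": joint angles; "dq": joint speeds; "joint_efforts": joint torques, N m; "position": TCP position; "tool_rot": TCP orientation; "contact_force": force on the tool from outside, world axes, zero at the start; "moment": the same for the moment, N m; "finger_gap": opening from 0.0 (shut) to 1.0 (fully open); "finger_force": force on a finger pad.
Only numpy, scipy, OpenCV 4.12 (cv2) and the standard library are available. Lean on these libraries where they do the work, as an engineer would, in place of code of your own. Each camera call takes 0.05 s, during which the arm holds its last target. There are 200 camera calls.

## Working session

There is one attempt and no reset: what is moved stays moved. The work goes in short steps, Python scripts to look and compute and a tool call to move; the robot and the scene stay as the last step left them, time stands still between calls to the robot, and variables do not carry over. Pictures are saved under pics/ and viewed, at most 12 in all, crops included, and the job is handed in when it is done.

Besides the shell and the picture viewer there is one more tool, called after "Emit:" as name(argument=value, ...), one argument or row to a line, values as JSON. drive_tool: Moves the arm, as the interface text tells. Shifts and turns lie within -1 to 1; 1 stands for 200 mm of shift or 30 degrees of turn. Its arguments: {"type":"object","properties":{"targets":{"type":"array","items":{"type":"number"}},"squeeze":{"type":"number"}},"required":["targets"]}

```bash
mkdir -p pics; ls; python3 - <<'E'
from bench import monitor,capture,get_calibration
import cv2
for n in("scene","top"):
    cv2.imwrite(f"pics/{n}0.png",capture(n)[:,:,::-1]); c=get_calibration(n); print(n,c)
o=monitor.get_obs(); print(o)
E
```

```text
pics
scene {'vfov': 53.753901484877694, 'cx': 316.43572847841943, 'cy': 201.55476294642406, 'T': array([[ 0.49861294,  0.51986894, -0.69362917,  1.144027  ],
       [ 0.86681424, -0.30297416,  0.39602997, -0.33355399],
       [-0.00426803, -0.7987133 , -0.60169664,  0.63887539],
       [ 0.        ,  0.        ,  0.        ,  1.        ]])}
top {'vfov': 48.2949307965425, 'cx': 320.6656619007607, 'cy': 197.68588555160207, 'T': array([[-2.34001430e-02, -9.93403512e-01,  1.12258165e-01,
         4.18758553e-01],
       [-9.99726016e-01,  2.33163616e-02, -2.05932586e-03,
         1.19510541e-02],
       [-5.71710433e-04, -1.12275596e-01, -9.93676941e-01,
         1.20304526e+00],
       [ 0.00000000e+00,  0.00000000e+00,  0.00000000e+00,
         1.00000000e+00]])}
{'time_s': 0.1, 'qpos': array([ 6.09951409e+01,  1.79533701e+01,  8.58466706e+01, -4.77028470e-04,
        7.62606001e+01, -1.27999504e+01]), 'dq': array([ 0.02136264, -0.06454   , -0.11537037,  0.00684087,  0.09129388,
        0.08071939]), 'joint_efforts': array([ 3.73154820e-03, -4.02813900e+01, -2.52642328e+01,  6.95847510e-02,
        3.42654821e-02, -2.68493409e-05]), 'position': array([0.14642678, 0.50395523, 0.23826353]), 'tool_rot': array([[-9.60270276e-01,  2.79071212e-01, -5.06119237e-04],
       [ 2.79071579e-01,  9.60269853e-01, -9.29559909e-04],
       [ 2.26597635e-04, -1.03387224e-03, -9.99999440e-01]]), 'contact_force': array([ 0.55784294, -0.04988259, -0.92020741]), 'moment': array([-0.02046286, -0.02984798,  0.07972527]), 'finger_force': 0.0, 'finger_gap': 0.999996864466738}
```

View pics/top0.png

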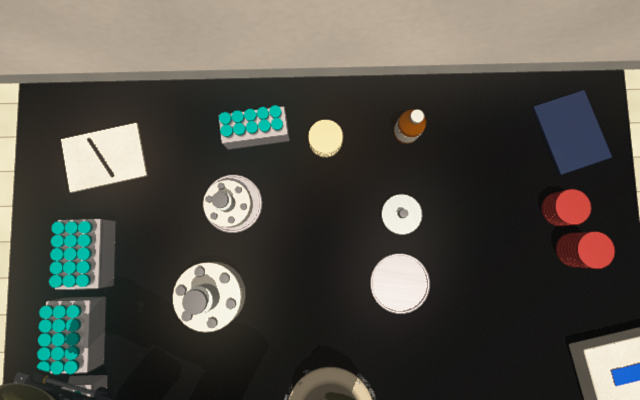

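View pics/scene0.png

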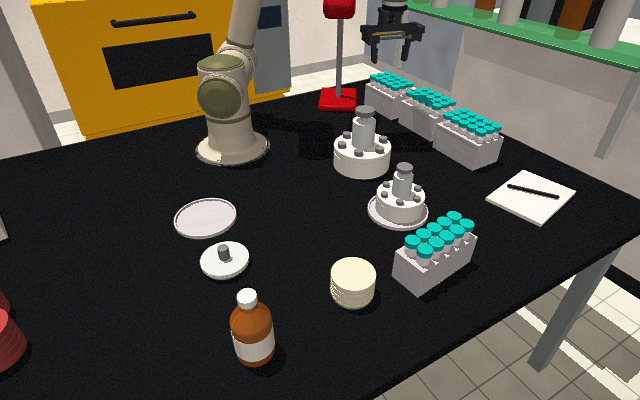

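The top view shows the lidded dish at (402,214), with its knob at (402,213). The small dispenser stands in the far tray at (232,203). The large dispenser at (208,297) and the empty tray at (400,283) are decoys.

```bash
cat > h.py <<'E'
import numpy as np, cv2
from bench import monitor,capture,get_calibration
def unproj(n,uv,z):
    c=get_calibration(n); f=200/np.tan(np.radians(c["vfov"]/2)); uv=np.atleast_2d(uv).astype(float)
    d=np.c_[(uv[:,0]-c["cx"])/f,(uv[:,1]-c["cy"])/f,np.ones(len(uv))]@c["T"][:3,:3].T
    o=c["T"][:3,3]; return (o+d*((z-o[2])/d[:,2])[:,None])[:,:2]
def proj(n,P):
    c=get_calibration(n); f=200/np.tan(np.radians(c["vfov"]/2))
    p=(np.atleast_2d(P)-c["T"][:3,3])@c["T"][:3,:3]
    return np.c_[p[:,0]/p[:,2]*f+c["cx"],p[:,1]/p[:,2]*f+c["cy"]]
def blob(n,img,seed,lo,hi,box=55):
    """largest blob near seed with grey between lo and hi; hull points (sub-image fixed)"""
    x,y=seed; x0,y0=max(x-box,0),max(y-box,0); g=cv2.cvtColor(img,cv2.COLOR_RGB2GRAY)[y0:y+box,x0:x+box]
    m=cv2.inRange(g,lo,hi); cs,_=cv2.findContours(m,cv2.RETR_EXTERNAL,cv2.CHAIN_APPROX_NONE)
    c=max(cs,key=cv2.contourArea); return cv2.convexHull(c)[:,0,:]+[x0,y0]
def circ(n,img,seed,z,lo=90,hi=255,box=55):
    p=unproj(n,blob(n,img,seed,lo,hi,box),z); (c,ax,a)=cv2.fitEllipse((p*1e4).astype(np.float32))
    return np.round(np.array(c)/1e4,4),np.round(np.array(ax)/1e4,4)
E
python3 - <<'E'
from h import *
t=capture("top"); s=capture("scene")
print("lid top",circ("top",t,(402,214),.022)); print("lid scn",circ("scene",s,(225,260),.02,box=32))
print("tray top",circ("top",t,(232,203),.01,60,255,42)); print("decoy tray",circ("top",t,(400,283),.01,60,255,38))
print("knob top c",unproj("top",[402,212.5],.053), "knob scn", unproj("scene",[223,248.5],.053))
print("bell/plunger top", unproj("top",[221,199],.134),"scn plunger",unproj("scene",[404.5,167.5],.134))
print("bottle",unproj("top",[417,117],.15),"petri",unproj("top",[326,136],.06),"rack",unproj("top",[252,123],.1),"bigdisp",unproj("top",[195,300],.16))
a=t[165:240,195:270]; b=t[180:250,365:440]; c=s[135:235,355:445]; d=s[225:290,190:260]
row=[cv2.resize(x,(390,290),interpolation=cv2.INTER_CUBIC) for x in(a,b,c,d)]
cv2.imwrite("pics/crop.png",np.vstack([np.hstack(row[:2]),np.hstack(row[2:])])[:,:,::-1])
E
```

```text
lid top (array([ 0.5038, -0.2038]), array([0.1081, 0.1081]))
lid scn (array([ 0.5092, -0.2039]), array([0.1063, 0.1176]))
tray top (array([0.5446, 0.2475]), array([0.1587, 0.161 ]))
decoy tray (array([ 0.3229, -0.1932]), array([0.1584, 0.1592]))
knob top c [[ 0.50523182 -0.19966979]] knob scn [[ 0.51255988 -0.20323817]]
bell/plunger top [[0.54198219 0.25004865]] scn plunger [[0.55070589 0.24879287]]
bottle [[ 0.72907732 -0.22836164]] petri [[ 0.71012945 -0.00819207]] rack [[0.73805351 0.17932674]] bigdisp [[0.30723324 0.30349853]]
```

View pics/crop.png

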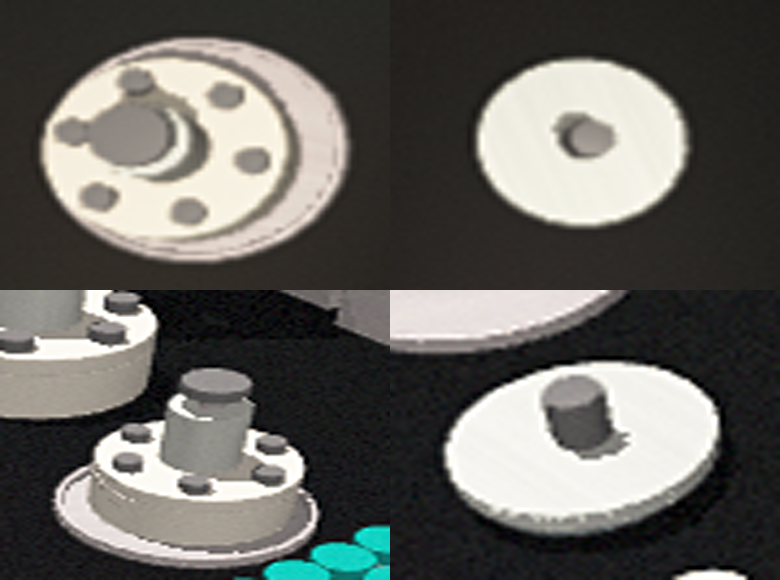

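Emit:
drive_tool(
  targets=[-0.1,-0.1,0,0,0,-0.1,1,-0.2,-0.2,0,0,0,-0.2,1,-0.3,-0.3,0,0,0,-0.3,1,-0.4,-0.4,0,0,0,-0.4,1,-0.5,-0.5,0,0,0,-0.54,1,-0.6,-0.6,0,0,0,-0.54,1,-0.67,-0.69,0,0,0,-0.54,1,-0.67,-0.69,0,0,0,-0.54,1,-0.67,-0.69,0,0,0,-0.54,1,-0.67,-0.69,0,0,0,-0.54,1],
  squeeze=20,
)

```text
time_s: 1.03
position: [0.2366, 0.3346, 0.2388]
tool_rot: [[-1.0, 0.0, 0.0], [0.0, 1.0, 0.0], [-0.0, 0.0, -1.0]]
contact_force: [-0.3, -0.4, 0.1]
finger_gap: 1.001
finger_force: 0.0
```

Emit:
drive_tool(
  targets=[-0.1,-0.15,0,0,0,0,1,-0.2,-0.3,0,0,0,0,1,-0.3,-0.45,0,0,0,0,1,-0.4,-0.6,0,0,0,0,1,-0.5,-0.75,0,0,0,0,1,-0.6,-0.9,0,0,0,0,1,-0.6,-0.95,0,0,0,0,1,-0.6,-1,0,0,0,0,1,-0.6,-1,0,0,0,0,1,-0.6,-1,0,0,0,0,1],
)

```text
time_s: 1.87
position: [0.3567, 0.1348, 0.2387]
tool_rot: [[-1.0, -0.0, -0.0], [-0.0, 1.0, 0.0], [0.0, 0.0, -1.0]]
contact_force: [0.5, 1.1, -0.6]
finger_gap: 1.0
finger_force: 0.0
```

Emit:
drive_tool(
  targets=[-0.1,-0.15,0,0,0,0,1,-0.2,-0.3,0,0,0,0,1,-0.3,-0.45,0,0,0,0,1,-0.4,-0.6,0,0,0,0,1,-0.5,-0.75,0,0,0,0,1,-0.6,-0.9,0,0,0,0,1,-0.6,-0.95,0,0,0,0,1,-0.6,-1,0,0,0,0,1,-0.6,-1,0,0,0,0,1,-0.6,-1,0,0,0,0,1],
)

```text
time_s: 2.7
position: [0.4764, -0.0646, 0.2388]
tool_rot: [[-1.0, -0.001, -0.0], [-0.001, 1.0, 0.0], [0.0, 0.0, -1.0]]
contact_force: [-0.1, -0.1, 0.3]
finger_gap: 0.999
finger_force: 0.0
```

Emit:
drive_tool(
  targets=[-0.07,-0.15,0.1,0,0,0,1,-0.14,-0.3,0.2,0,0,0,1,-0.14,-0.45,0.3,0,0,0,1,-0.14,-0.6,0.4,0,0,0,1,-0.14,-0.69,0.5,0,0,0,1,-0.14,-0.69,0.6,0,0,0,1,-0.14,-0.69,0.65,0,0,0,1,-0.14,-0.69,0.65,0,0,0,1,-0.14,-0.69,0.65,0,0,0,1,-0.14,-0.69,0.65,0,0,0,1],
)

```text
time_s: 3.53
position: [0.5054, -0.2031, 0.1102]
tool_rot: [[-1.0, -0.001, 0.002], [-0.001, 1.0, -0.001], [-0.002, -0.001, -1.0]]
contact_force: [0.8, -0.2, 1.0]
finger_gap: 1.0
finger_force: 0.0
```

```bash
python3 - <<'E'
from h import *
t=capture("top"); s=capture("scene"); o=monitor.get_obs(); p=o["position"]; print(p)
P=[[.504,-.203,.053],[p[0],p[1],p[2]]]
print(proj("scene",P),proj("top",P))
u,v=proj("scene",P)[1].astype(int)
c=s[v-90:v+90,u-120:u+120]; cv2.imwrite("pics/s1.png",cv2.resize(c,(800,600),interpolation=cv2.INTER_CUBIC)[:,:,::-1]); print(u,v)
E
```

```text
[ 0.50526497 -0.20342069  0.11006482]
[[221.77477008 246.0621729 ]
 [217.66520002 226.25191599]] [[403.30882548 212.94519481]
 [407.71874023 210.60978093]]
217 226
```

View pics/s1.png

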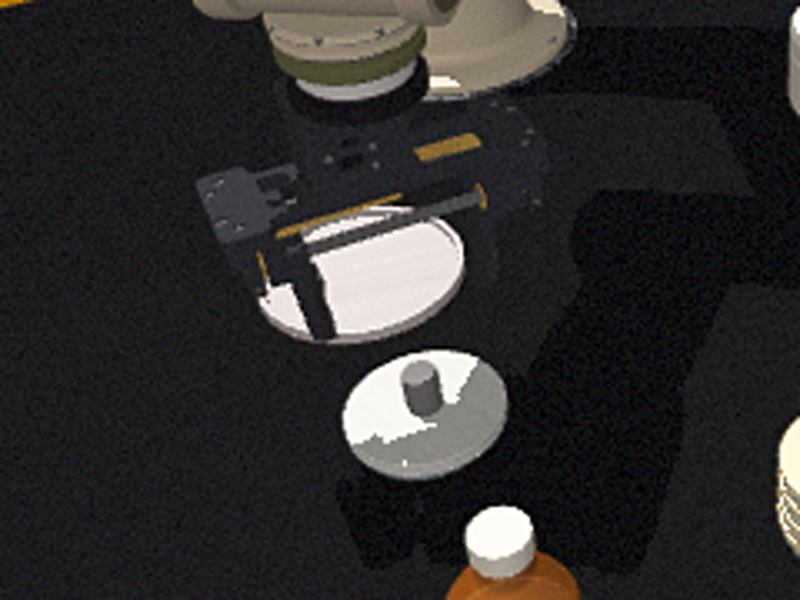

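The knob appears at about (223,247) in the scene view, within 1–2 px of the prediction, and the fingers straddle it. I'll descend and grip.

Emit:
drive_tool(
  targets=[0,0,0.1,0,0,0,1,0,0,0.2,0,0,0,1,0,0,0.3,0,0,0,1,0,0,0.35,0,0,0,1,0,0,0.38,0,0,0,1,0,0,0.4,0,0,0,1,0,0,0.4,0,0,0,1,0,0,0.4,0,0,0,1,0,0,0.4,0,0,0,0.6,0,0,0.4,0,0,0,0.5],
  squeeze=15,
)

```text
time_s: 4.47
position: [0.505, -0.204, 0.0294]
tool_rot: [[-1.0, 0.0, 0.001], [0.0, 1.0, -0.001], [-0.001, -0.001, -1.0]]
contact_force: [-0.4, 0.1, -0.6]
finger_gap: 0.873
finger_force: 0.0
```

Emit:
drive_tool(
  targets=[0,0,0,0,0,0,0.4,0,0,0,0,0,0,0.35,0,0,0,0,0,0,0.3,0,0,0,0,0,0,0.25,0,0,0,0,0,0,0.2,0,0,0,0,0,0,0.1,0,0,0,0,0,0,0,0,0,0,0,0,0,0,0,0,0,0,0,0,0,0,0,0,0,0,0,0],
)

```text
time_s: 5.3
position: [0.5046, -0.2037, 0.0287]
tool_rot: [[-1.0, 0.0, -0.0], [0.0, 1.0, 0.0], [0.0, 0.0, -1.0]]
contact_force: [-1.2, -0.4, -0.4]
finger_gap: 0.266
finger_force: 15.0
```

Emit:
drive_tool(
  targets=[0,0,-0.02,0,0,0,0,0,0,-0.06,0,0,0,0,0,0,-0.12,0,0,0,0,0,0,-0.18,0,0,0,0,0,0,-0.24,0,0,0,0,0,0.05,-0.3,0,0,0,0,0,0.12,-0.3,0,0,0,0,0,0.2,-0.3,0,0,0,0,0,0.28,-0.3,0,0,0,0,0,0.36,-0.3,0,0,0,0],
)

```text
time_s: 6.13
position: [0.5042, -0.1297, 0.0885]
tool_rot: [[-1.0, -0.0, -0.001], [-0.0, 1.0, 0.0], [0.001, 0.0, -1.0]]
contact_force: [0.4, -0.3, -1.4]
finger_gap: 0.264
finger_force: 15.0
```

Emit:
drive_tool(
  targets=[0,0.08,0,0,0,0,0,0,0.16,0,0,0,0,0,0,0.24,0,0,0,0,0,0,0.32,0,0,0,0,0,0,0.4,0,0,0,0,0,0,0.48,0,0,0,0,0,0,0.56,0,0,0,0,0,0,0.62,0,0,0,0,0,0,0.64,0,0,0,0,0,0,0.64,0,0,0,0,0],
)

```text
time_s: 6.97
position: [0.5044, -0.0026, 0.0886]
tool_rot: [[-1.0, -0.002, -0.0], [-0.002, 1.0, 0.0], [0.0, 0.0, -1.0]]
contact_force: [0.4, 0.1, -1.0]
finger_gap: 0.262
finger_force: 15.0
```

Emit:
drive_tool(
  targets=[0,0,0.06,0,0,0,0,0,0,0.12,0,0,0,0,0,0,0.18,0,0,0,0,0,0,0.24,0,0,0,0,0,0,0.29,0,0,0,0,0,0,0.32,0,0,0,0,0,0,0.34,0,0,0,0,0,0,0.345,0,0,0,0,0,0,0.35,0,0,0,0,0,0,0.35,0,0,0,0],
)

```text
time_s: 7.8
position: [0.5049, -0.0039, 0.019]
tool_rot: [[-1.0, 0.0, 0.001], [0.0, 1.0, -0.0], [-0.001, -0.0, -1.0]]
contact_force: [-0.4, -0.1, -0.7]
finger_gap: 0.265
finger_force: 15.0
```

Emit:
drive_tool(
  targets=[0,0,0.004,0,0,0,0,0,0,0.008,0,0,0,0,0,0,0.012,0,0,0,0,0,0,0.013,0,0,0,0,0,0,0.013,0,0,0,0,0,0,0.013,0,0,0,0.3,0,0,0.013,0,0,0,0.4,0,0,0.013,0,0,0,0.6,0,0,0.013,0,0,0,0.8,0,0,0.013,0,0,0,1],
)

```text
time_s: 8.63
position: [0.5047, -0.0038, 0.0161]
tool_rot: [[-1.0, 0.0, -0.0], [0.0, 1.0, 0.0], [0.0, 0.0, -1.0]]
contact_force: [-0.0, -0.2, -0.5]
finger_gap: 0.576
finger_force: 0.0
```

Emit:
drive_tool(
  targets=[0,0,0,0,0,0,1,0,0,0,0,0,0,1,0,0,-0.1,0,0,0,1,0,0,-0.2,0,0,0,1,0,0,-0.4,0,0,0,1,0,0,-0.6,0,0,0,1,0,0,-0.8,0,0,0,1,0,0,-0.9,0,0,0,1,0,0,-0.9,0,0,0,1,0,0,-0.9,0,0,0,1],
)

```text
time_s: 9.47
position: [0.5048, -0.0038, 0.1965]
tool_rot: [[-1.0, 0.0, 0.001], [0.0, 1.0, -0.0], [-0.001, -0.0, -1.0]]
contact_force: [0.8, -0.4, 0.1]
finger_gap: 1.0
finger_force: 0.0
```

Emit:
drive_tool(
  targets=[-0.02,0.15,0,0,0,0,1,-0.04,0.3,0,0,0,0,1,-0.06,0.45,0,0,0,0,1,-0.08,0.6,0,0,0,0,1,-0.1,0.75,0,0,0,0,1,-0.12,0.85,0,0,0,0,1,-0.15,0.9,0,0,0,0,1,-0.15,0.9,0,0,0,0,1,-0.15,0.9,0,0,0,0,1,-0.15,0.9,0,0,0,0,1],
)

```text
time_s: 10.3
position: [0.5342, 0.1755, 0.1951]
tool_rot: [[-1.0, 0.001, -0.002], [0.001, 1.0, -0.0], [0.002, -0.0, -1.0]]
contact_force: [0.2, -0.3, -0.7]
finger_gap: 1.0
finger_force: 0.0
```

```bash
python3 - <<'E'
from h import *
t=capture("top"); s=capture("scene"); o=monitor.get_obs(); print(o["position"],o["time_s"])
print("lid",circ("top",t,tuple(proj("top",[[.505,-.003,.011]])[0].astype(int)),.01,box=45))
print("dish",circ("top",t,tuple(proj("top",[[.505,-.203,.02]])[0].astype(int)),.018,60,255,40))
a=t[175:250,290:440];b=s[125:245,340:470]
cv2.imwrite("pics/c2.png",np.vstack([cv2.resize(a,(700,290)),cv2.resize(b,(700,300),interpolation=cv2.INTER_CUBIC)])[:,:,::-1])
# plunger/neck/bell in the scene: predicted features for candidate centre
for c in((.544,.25),(.548,.25)):
    print(c,proj("scene",[[*c,.134],[*c,.0]]).round(1),proj("top",[[*c,.134]]).round(1))
E
```

```text
[0.53443866 0.17531105 0.19571403] 10.4
lid (array([ 0.5042, -0.005 ]), array([0.108 , 0.1082]))
dish (array([ 0.5041, -0.2062]), array([0.0904, 0.0911]))
(0.544, 0.25) [[403.1 166.1]
 [396.5 209.8]] [[221.  198.2]]
(0.548, 0.25) [[404.2 166.8]
 [397.5 210.6]] [[221.  196.5]]
```

View pics/c2.png

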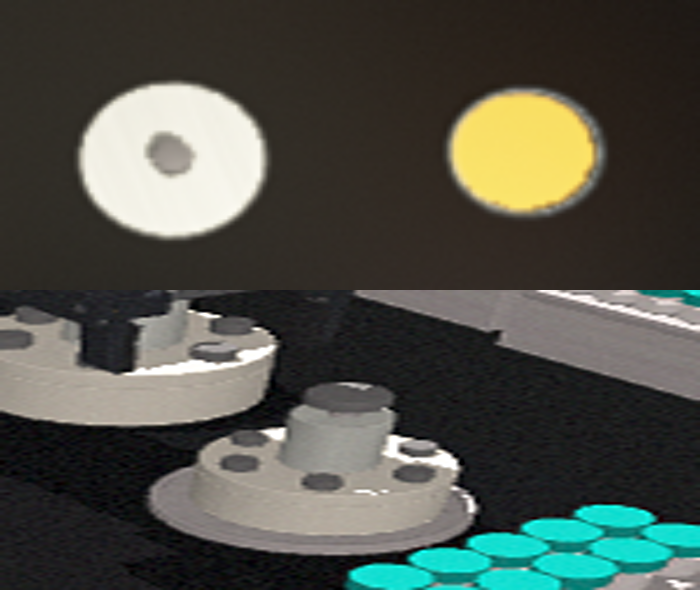

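The lid lies flat at about (0.504,-0.005), and the open dish sits at (0.5046,-0.205). The plunger top is at about (404,167) in the scene view, which puts the dispenser at about (0.545,0.251).

Emit:
drive_tool(
  targets=[-0.02,0.13,0,0,0,0,1,-0.04,0.26,0,0,0,0,1,-0.05,0.38,0,0,0,0,1,-0.05,0.38,0,0,0,0,1,-0.05,0.38,0.1,0,0,0,1,-0.05,0.38,0.2,0,0,0,1,-0.05,0.38,0.3,0,0,0,1,-0.05,0.38,0.36,0,0,0,1,-0.05,0.38,0.42,0,0,0,1,-0.05,0.38,0.48,0,0,0,1],
  squeeze=30,
)

```text
time_s: 11.23
position: [0.5447, 0.251, 0.0995]
tool_rot: [[-1.0, 0.001, -0.0], [0.001, 1.0, -0.0], [0.0, -0.0, -1.0]]
contact_force: [-0.0, 0.3, 0.2]
finger_gap: 1.001
finger_force: 0.0
```

Emit:
drive_tool(
  targets=[0,0,0.05,0,0,0,1,0,0,0.1,0,0,0,1,0,0,0.105,0,0,0,1,0,0,0.105,0,0,0,0.8,0,0,0.105,0,0,0,0.7,0,0,0.105,0,0,0,0.6,0,0,0.105,0,0,0,0.5,0,0,0.105,0,0,0,0.4,0,0,0.105,0,0,0,0.4,0,0,0.105,0,0,0,0.4],
)

```text
time_s: 12.07
position: [0.5448, 0.2526, 0.0795]
tool_rot: [[-1.0, 0.0, 0.001], [0.0, 1.0, 0.001], [-0.001, 0.001, -1.0]]
contact_force: [0.1, 2.9, 2.5]
finger_gap: 0.536
finger_force: 30.0
```

Emit:
drive_tool(
  targets=[0,0,0,0,0,0,0.4,0,0,-0.02,0,0,0,0.4,0,0,-0.05,0,0,0,0.4,0,0,-0.1,0,0,0,0.4,0,0,-0.15,0,0,0,0.4,0,0,-0.2,0,0,0,0.4,0,0,-0.27,0,0,0,0.4,0,0,-0.34,0,0,0,0.4,0,0,-0.4,0,0,0,0.4,0,0,-0.42,0,0,0,0.4],
  squeeze=45,
)

```text
time_s: 12.9
position: [0.5454, 0.2524, 0.1659]
tool_rot: [[-1.0, -0.0, 0.004], [-0.0, 1.0, 0.001], [-0.004, 0.001, -1.0]]
contact_force: [0.1, 0.2, -4.0]
finger_gap: 0.537
finger_force: 45.0
```

Emit:
drive_tool(
  targets=[0,-0.04,0,0,0,0,0.4,0.02,-0.1,0,0,0,0,0.4,0.03,-0.2,0,0,0,0,0.4,0.04,-0.3,0,0,0,0,0.4,0.06,-0.4,0,0,0,0,0.4,0.08,-0.5,0,0,0,0,0.4,0.1,-0.6,0,0,0,0,0.4,0.11,-0.7,0,0,0,0,0.4,0.12,-0.8,0,0,0,0,0.4,0.12,-0.9,0,0,0,0,0.4],
)

```text
time_s: 13.73
position: [0.5197, 0.0708, 0.1625]
tool_rot: [[-1.0, 0.0, -0.001], [0.0, 1.0, -0.0], [0.001, -0.0, -1.0]]
contact_force: [0.4, 0.4, -3.8]
finger_gap: 0.532
finger_force: 45.0
```

Emit:
drive_tool(
  targets=[0,-0.1,0,0,0,0,0.4,0,-0.2,0,0,0,0,0.4,0.01,-0.3,0,0,0,0,0.4,0.02,-0.4,0,0,0,0,0.4,0.03,-0.5,0,0,0,0,0.4,0.04,-0.6,0,0,0,0,0.4,0.05,-0.7,0,0,0,0,0.4,0.06,-0.8,0,0,0,0,0.4,0.07,-0.9,0,0,0,0,0.4,0.07,-0.95,0,0,0,0,0.4],
)

```text
time_s: 14.57
position: [0.5058, -0.1199, 0.1626]
tool_rot: [[-1.0, 0.002, -0.001], [0.002, 1.0, -0.0], [0.001, -0.0, -1.0]]
contact_force: [0.2, 0.4, -5.1]
finger_gap: 0.536
finger_force: 45.0
```

Emit:
drive_tool(
  targets=[0,-0.1,0,0,0,0,0.4,0,-0.2,0,0,0,0,0.4,0,-0.3,0,0,0,0,0.4,0.01,-0.38,0,0,0,0,0.4,0.01,-0.42,0,0,0,0,0.4,0.01,-0.435,0,0,0,0,0.4,0.01,-0.435,0,0,0,0,0.4,0.01,-0.435,0,0,0,0,0.4,0.01,-0.435,0,0,0,0,0.4,0.01,-0.435,0,0,0,0,0.4],
)

```text
time_s: 15.4
position: [0.5047, -0.204, 0.1632]
tool_rot: [[-1.0, -0.001, -0.0], [-0.001, 1.0, 0.0], [0.0, 0.0, -1.0]]
contact_force: [0.7, 0.6, -4.8]
finger_gap: 0.532
finger_force: 45.0
```

```bash
python3 - <<'E'
from h import *
t=capture("top"); s=capture("scene"); o=monitor.get_obs(); p=o["position"]; print(p,o["time_s"],o["finger_gap"])
z0=p[2]-.0755
print("tray empty",circ("top",t,(232,203),.009,60,255,45))
th=np.linspace(0,2*np.pi,60)
for img,n in((s,"scene"),(t,"top")):
    for r,z in((.061,z0),(.061,z0+.05),(.044,.02)):
        q=proj(n,np.c_[p[0]+r*np.cos(th),(p[1] if z>.03 else -.205)+r*np.sin(th),0*th+z])
        for u,v in q.round().astype(int):
            if 0<=v<400 and 0<=u<640: img[v,u]=(255,0,0) if z>.03 else(0,255,0)
u,v=proj("scene",[[p[0],p[1],.1]])[0].astype(int); a=s[v-75:v+75,u-65:u+65]
u,v=proj("top",[[p[0],p[1],.1]])[0].astype(int); b=t[v-60:v+60,u-52:u+52]
cv2.imwrite("pics/c3.png",np.hstack([cv2.resize(x,(400,460),interpolation=cv2.INTER_CUBIC) for x in(a,b)])[:,:,::-1])
E
```

```text
[ 0.50474911 -0.20425312  0.16318432] 15.5 0.5346058337677
tray empty (array([0.5447, 0.2475]), array([0.1592, 0.1602]))
```

View pics/c3.png

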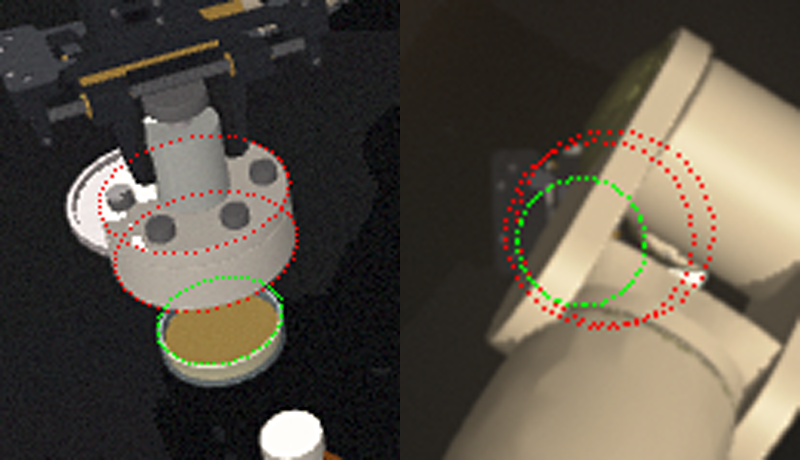

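Dispenser and dish outlines match the overlays in the scene view (bell around crop (205,235), dish at (222,325)) to within about 1–2 px. I'll lower it.

Emit:
drive_tool(
  targets=[0,0,0.05,0,0,0,0.4,0,0,0.1,0,0,0,0.4,0,0,0.15,0,0,0,0.4,0,0,0.2,0,0,0,0.4,0,0,0.25,0,0,0,0.4,0,0,0.3,0,0,0,0.4,0,0,0.34,0,0,0,0.4,0,0,0.38,0,0,0,0.4,0,0,0.4,0,0,0,0.4,0,0,0.41,0,0,0,0.4],
)

```text
time_s: 16.33
position: [0.5045, -0.2047, 0.0804]
tool_rot: [[-1.0, 0.0, -0.001], [0.0, 1.0, 0.0], [0.001, 0.0, -1.0]]
contact_force: [0.1, 0.4, -4.4]
finger_gap: 0.533
finger_force: 45.0
```

Emit:
drive_tool(
  targets=[0,0,0.005,0,0,0,0.4,0,0,0.01,0,0,0,0.4,0,0,0.015,0,0,0,0.4,0,0,0.02,0,0,0,0.4,0,0,0.024,0,0,0,0.4,0,0,0.026,0,0,0,0.4,0,0,0.028,0,0,0,0.4,0,0,0.03,0,0,0,0.4,0,0,0.03,0,0,0,0.4,0,0,0.03,0,0,0,0.4],
)

```text
time_s: 17.17
position: [0.5047, -0.2049, 0.0755]
tool_rot: [[-1.0, 0.0, 0.0], [0.0, 1.0, -0.0], [-0.0, -0.0, -1.0]]
contact_force: [-2.7, 0.2, 1.0]
finger_gap: 0.536
finger_force: 45.0
```

Emit:
drive_tool(
  targets=[0,0,0,0,0,0,0.56,0,0,0,0,0,0,0.6,0,0,0,0,0,0,0.7,0,0,0,0,0,0,0.8,0,0,0,0,0,0,1,0,0,0,0,0,0,1,0,0,0,0,0,0,1,0,0,0,0,0,0,1,0,0,-0.05,0,0,0,1,0,0,-0.1,0,0,0,1],
)

```text
time_s: 18.0
position: [0.5045, -0.2047, 0.0957]
tool_rot: [[-1.0, -0.0, -0.001], [-0.0, 1.0, 0.0], [0.001, 0.0, -1.0]]
contact_force: [-0.2, -0.5, 0.5]
finger_gap: 1.002
finger_force: 0.0
```

Emit:
drive_tool(
  targets=[0,0,-0.1,0,0,0,1,0,0,-0.2,0,0,0,1,0,0,-0.3,0,0,0,1,0,0,-0.36,0,0,0,0.7,0,0,-0.36,0,0,0,0.4,0,0,-0.36,0,0,0,0,0,0,-0.36,0,0,0,0,0,0,-0.36,0,0,0,0,0,0,-0.36,0,0,0,0,0,0,-0.36,0,0,0,0],
  squeeze=10,
)

```text
time_s: 18.83
position: [0.5045, -0.2047, 0.1666]
tool_rot: [[-1.0, 0.0, -0.001], [0.0, 1.0, 0.001], [0.001, 0.001, -1.0]]
contact_force: [-0.3, -0.1, -0.5]
finger_gap: 0.494
finger_force: 0.0
```

```bash
python3 - <<'E'
from h import *
s=capture("scene"); o=monitor.get_obs(); p=o["position"]; print(p,o["time_s"],o["finger_gap"],o["contact_force"])
u,v=proj("scene",[[p[0],p[1],.1]])[0].astype(int); a=s[v-60:v+60,u-60:u+60]
cv2.imwrite("pics/c4.png",cv2.resize(a,(560,560),interpolation=cv2.INTER_CUBIC)[:,:,::-1])
E
```

```text
[ 0.50454204 -0.20472239  0.16669623] 18.8833 0.45027829171076417 [-0.06327493 -0.24915129  0.22549722]
```

View pics/c4.png

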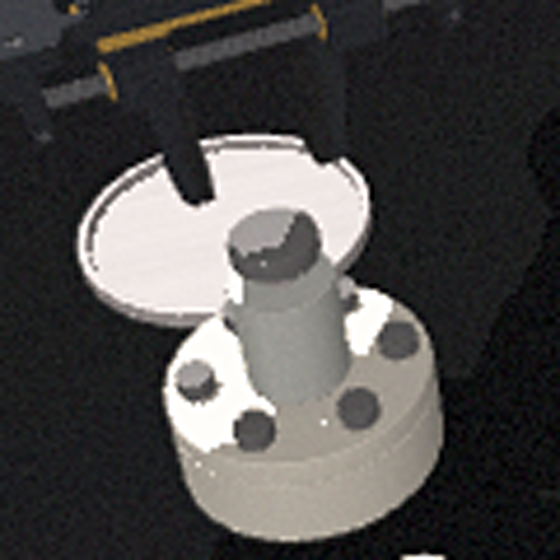

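The dispenser stands upright on the bench with its plunger up, at about (275,245) in the crop, and the fingers are above it and still closing. I'll press next.

Emit:
drive_tool(
  targets=[0,0,0,0,0,0,0,0,0,0,0,0,0,0,0,0,0,0,0,0,0,0,0,0,0,0,0,0,0,0,0.05,0,0,0,0,0,0,0.1,0,0,0,0,0,0,0.13,0,0,0,0,0,0,0.15,0,0,0,0,0,0,0.16,0,0,0,0,0,0,0.16,0,0,0,0],
)

```text
time_s: 19.72
position: [0.5045, -0.2047, 0.1345]
tool_rot: [[-1.0, 0.0, -0.001], [0.0, 1.0, 0.001], [0.001, 0.001, -1.0]]
contact_force: [0.2, 0.0, -0.4]
finger_gap: 0.008
finger_force: 0.0
```

Emit:
drive_tool(
  targets=[0,0,0.01,0,0,0,0,0,0,0.02,0,0,0,0,0,0,0.03,0,0,0,0,0,0,0.04,0,0,0,0,0,0,0.05,0,0,0,0,0,0,0.06,0,0,0,0,0,0,0.07,0,0,0,0,0,0,0.08,0,0,0,0,0,0,0.085,0,0,0,0,0,0,0.085,0,0,0,0],
)

```text
time_s: 20.55
position: [0.5049, -0.2049, 0.1187]
tool_rot: [[-1.0, 0.0, 0.001], [0.0, 1.0, -0.001], [-0.001, -0.001, -1.0]]
contact_force: [-2.0, 0.8, 9.0]
finger_gap: 0.012
finger_force: 4.2
```

Emit:
drive_tool(
  targets=[0,0,0.004,0,0,0,0,0,0,0.008,0,0,0,0,0,0,0.01,0,0,0,0,0,0,0.01,0,0,0,0,0,0,0.01,0,0,0,0,0,0,0.01,0,0,0,0,0,0,0.01,0,0,0,0,0,0,0.01,0,0,0,0,0,0,0.01,0,0,0,0,0,0,0.01,0,0,0,0],
)

```text
time_s: 21.38
position: [0.5051, -0.205, 0.1183]
tool_rot: [[-1.0, -0.0, 0.002], [-0.0, 1.0, -0.001], [-0.002, -0.001, -1.0]]
contact_force: [-6.7, 3.8, 20.1]
finger_gap: 0.004
finger_force: 10.2
```

Emit:
drive_tool(
  targets=[0,0,0,0,0,0,0,0,0,0,0,0,0,0,0,0,-0.02,0,0,0,0,0,0,-0.05,0,0,0,0,0,0,-0.08,0,0,0,0,0,0,-0.14,0,0,0,0,0,0,-0.2,0,0,0,0,0,0,-0.26,0,0,0,1,0,0,-0.26,0,0,0,1,0,0,-0.26,0,0,0,1],
  squeeze=30,
)

```text
time_s: 22.22
position: [0.5047, -0.2048, 0.1679]
tool_rot: [[-1.0, 0.0, 0.0], [0.0, 1.0, -0.0], [-0.0, -0.0, -1.0]]
contact_force: [-0.4, 0.6, -0.7]
finger_gap: 0.208
finger_force: 0.0
```

Emit:
drive_tool(
  targets=[0,0,0,0,0,0,1,0,0,0,0,0,0,1,0,0,0,0,0,0,1,0,0,0,0,0,0,1,0,0,0,0,0,0,1,0,0,0,0,0,0,1,0,0,0,0,0,0,1,0,0,0,0,0,0,1,0,0,0,0,0,0,1,0,0,0,0,0,0,1],
)

```text
time_s: 23.05
position: [0.5046, -0.2048, 0.1681]
tool_rot: [[-1.0, 0.0, -0.0], [0.0, 1.0, 0.0], [0.0, 0.0, -1.0]]
contact_force: [-1.1, -1.1, -0.1]
finger_gap: 0.96
finger_force: 0.0
```

```bash
python3 - <<'E'
from h import *
s=capture("scene"); o=monitor.get_obs(); p=o["position"]; print(p,o["time_s"],o["finger_gap"],o["contact_force"])
u,v=proj("scene",[[p[0],p[1],.1]])[0].astype(int); a=s[v-60:v+60,u-60:u+60]
cv2.imwrite("pics/c5.png",cv2.resize(a,(560,560),interpolation=cv2.INTER_CUBIC)[:,:,::-1])
E
```

```text
[ 0.50465594 -0.20477271  0.16812995] 23.1 0.9921729270625074 [-0.07945226  0.69579863  0.79587579]
```

View pics/c5.png

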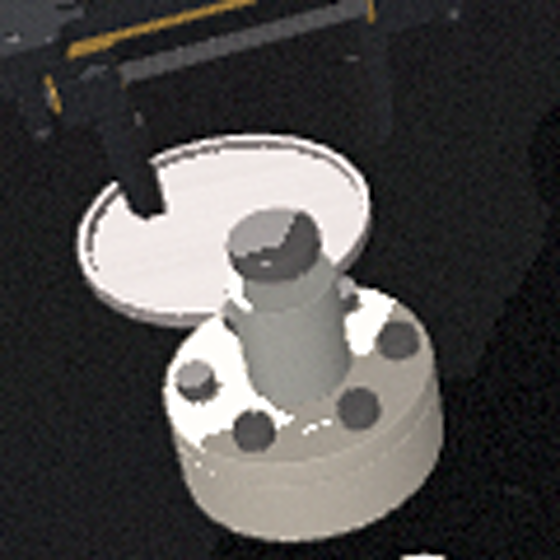

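The plunger is fully up again and the dispenser hasn't moved (same pixels). I'll regrip the neck.

Emit:
drive_tool(
  targets=[0,0,0.1,0,0,0,1,0,0,0.2,0,0,0,1,0,0,0.3,0,0,0,1,0,0,0.38,0,0,0,1,0,0,0.42,0,0,0,1,0,0,0.45,0,0,0,1,0,0,0.46,0,0,0,1,0,0,0.46,0,0,0,0.9,0,0,0.46,0,0,0,0.8,0,0,0.46,0,0,0,0.7],
  squeeze=30,
)

```text
time_s: 23.93
position: [0.505, -0.205, 0.0769]
tool_rot: [[-1.0, 0.0, 0.001], [0.0, 1.0, -0.001], [-0.001, -0.001, -1.0]]
contact_force: [0.2, 0.6, -0.7]
finger_gap: 0.798
finger_force: 0.0
```

Emit:
drive_tool(
  targets=[0,0,0,0,0,0,0.6,0,0,0,0,0,0,0.5,0,0,0,0,0,0,0.4,0,0,0,0,0,0,0.4,0,0,0,0,0,0,0.4,0,0,0,0,0,0,0.4,0,0,0,0,0,0,0.4,0,0,0,0,0,0,0.4,0,0,0,0,0,0,0.4,0,0,0,0,0,0,0.4],
)

```text
time_s: 24.77
position: [0.5047, -0.2049, 0.0763]
tool_rot: [[-1.0, 0.0, 0.0], [0.0, 1.0, -0.0], [-0.0, -0.0, -1.0]]
contact_force: [-0.7, -0.1, 4.4]
finger_gap: 0.537
finger_force: 30.0
```

Emit:
drive_tool(
  targets=[0,0,0,0,0,0,0.4,0,0,-0.02,0,0,0,0.4,0,0,-0.05,0,0,0,0.4,0,0,-0.1,0,0,0,0.4,0,0,-0.15,0,0,0,0.4,0,0,-0.2,0,0,0,0.4,0,0,-0.27,0,0,0,0.4,0,0,-0.34,0,0,0,0.4,0,0,-0.4,0,0,0,0.4,0,0,-0.43,0,0,0,0.4],
  squeeze=45,
)

```text
time_s: 25.6
position: [0.5051, -0.2051, 0.1645]
tool_rot: [[-1.0, 0.0, 0.002], [0.0, 1.0, -0.002], [-0.002, -0.002, -1.0]]
contact_force: [0.3, 1.5, -5.3]
finger_gap: 0.536
finger_force: 45.0
```

Emit:
drive_tool(
  targets=[0,0.04,0,0,0,0,0.4,0,0.1,0,0,0,0,0.4,-0.01,0.2,0,0,0,0,0.4,-0.02,0.3,0,0,0,0,0.4,-0.03,0.4,0,0,0,0,0.4,-0.04,0.5,0,0,0,0,0.4,-0.05,0.6,0,0,0,0,0.4,-0.06,0.7,0,0,0,0,0.4,-0.07,0.8,0,0,0,0,0.4,-0.08,0.9,0,0,0,0,0.4],
)

```text
time_s: 26.43
position: [0.5198, -0.0225, 0.1613]
tool_rot: [[-1.0, -0.001, -0.002], [-0.001, 1.0, 0.001], [0.002, 0.001, -1.0]]
contact_force: [0.4, -0.0, -5.3]
finger_gap: 0.532
finger_force: 45.0
```

Emit:
drive_tool(
  targets=[-0.01,0.1,0,0,0,0,0.4,-0.02,0.2,0,0,0,0,0.4,-0.03,0.3,0,0,0,0,0.4,-0.04,0.4,0,0,0,0,0.4,-0.05,0.5,0,0,0,0,0.4,-0.06,0.6,0,0,0,0,0.4,-0.07,0.7,0,0,0,0,0.4,-0.08,0.8,0,0,0,0,0.4,-0.08,0.87,0,0,0,0,0.4,-0.08,0.9,0,0,0,0,0.4],
)

```text
time_s: 27.27
position: [0.5354, 0.1578, 0.1612]
tool_rot: [[-1.0, -0.002, -0.002], [-0.002, 1.0, 0.0], [0.002, 0.0, -1.0]]
contact_force: [0.6, -0.2, -5.2]
finger_gap: 0.536
finger_force: 45.0
```

Emit:
drive_tool(
  targets=[-0.01,0.06,0,0,0,0,0.4,-0.02,0.14,0,0,0,0,0.4,-0.03,0.22,0,0,0,0,0.4,-0.04,0.3,0,0,0,0,0.4,-0.04,0.38,0,0,0,0,0.4,-0.04,0.44,0,0,0,0,0.4,-0.04,0.47,0,0,0,0,0.4,-0.04,0.47,0,0,0,0,0.4,-0.04,0.47,0,0,0,0,0.4,-0.04,0.47,0,0,0,0,0.4],
)

```text
time_s: 28.1
position: [0.5447, 0.2485, 0.1621]
tool_rot: [[-1.0, 0.001, -0.0], [0.001, 1.0, -0.0], [0.0, -0.0, -1.0]]
contact_force: [0.6, -0.1, -5.2]
finger_gap: 0.532
finger_force: 45.0
```

Emit:
drive_tool(
  targets=[0,0,0.05,0,0,0,0.4,0,0,0.1,0,0,0,0.4,0,0,0.15,0,0,0,0.4,0,0,0.2,0,0,0,0.4,0,0,0.25,0,0,0,0.4,0,0,0.3,0,0,0,0.4,0,0,0.34,0,0,0,0.4,0,0,0.36,0,0,0,0.4,0,0,0.375,0,0,0,0.4,0,0,0.38,0,0,0,0.4],
)

```text
time_s: 28.93
position: [0.5447, 0.2492, 0.0858]
tool_rot: [[-1.0, 0.0, -0.0], [0.0, 1.0, -0.0], [0.0, -0.0, -1.0]]
contact_force: [0.8, -0.1, -5.4]
finger_gap: 0.536
finger_force: 45.0
```

Emit:
drive_tool(
  targets=[0,0,0.005,0,0,0,0.4,0,0,0.01,0,0,0,0.4,0,0,0.015,0,0,0,0.4,0,0,0.02,0,0,0,0.4,0,0,0.024,0,0,0,0.4,0,0,0.026,0,0,0,0.4,0,0,0.028,0,0,0,0.4,0,0,0.03,0,0,0,0.4,0,0,0.03,0,0,0,0.4,0,0,0.03,0,0,0,0.4],
)

```text
time_s: 29.77
position: [0.5447, 0.2493, 0.0803]
tool_rot: [[-1.0, 0.0, 0.0], [0.0, 1.0, 0.0], [-0.0, 0.0, -1.0]]
contact_force: [-1.4, -0.1, -0.8]
finger_gap: 0.534
finger_force: 45.0
```

Emit:
drive_tool(
  targets=[0,0,0.003,0,0,0,0.4,0,0,0.003,0,0,0,0.4,0,0,0.003,0,0,0,0.56,0,0,0.003,0,0,0,0.6,0,0,0.003,0,0,0,0.7,0,0,0.003,0,0,0,0.8,0,0,0.003,0,0,0,1,0,0,0.003,0,0,0,1,0,0,0.003,0,0,0,1,0,0,0.003,0,0,0,1],
)

```text
time_s: 30.6
position: [0.5447, 0.2492, 0.0795]
tool_rot: [[-1.0, 0.0, 0.0], [0.0, 1.0, 0.0], [-0.0, 0.0, -1.0]]
contact_force: [-0.7, -0.4, -0.3]
finger_gap: 0.993
finger_force: 0.0
```

Emit:
drive_tool(
  targets=[0,0,0,0,0,0,1,0,0,-0.06,0,0,0,1,0,0,-0.15,0,0,0,1,0,0,-0.25,0,0,0,1,0,0,-0.35,0,0,0,1,0,0,-0.45,0,0,0,1,0,0,-0.52,0,0,0,1,0,0,-0.52,0,0,0,1,0,0,-0.52,0,0,0,1,0,0,-0.52,0,0,0,1],
)

```text
time_s: 31.43
position: [0.5443, 0.2491, 0.1827]
tool_rot: [[-1.0, 0.0, -0.001], [0.0, 1.0, -0.0], [0.001, -0.0, -1.0]]
contact_force: [0.1, 0.1, 0.2]
finger_gap: 0.992
finger_force: 0.0
```

Emit:
drive_tool(
  targets=[0.02,-0.15,0,0,0,0,1,0.04,-0.3,0,0,0,0,1,0.08,-0.45,0,0,0,0,1,0.12,-0.6,0,0,0,0,1,0.16,-0.75,0,0,0,0,1,0.2,-0.9,0,0,0,0,1,0.2,-1,0,0,0,0,1,0.2,-1,0,0,0,0,1,0.2,-1,0,0,0,0,1,0.2,-1,0,0,0,0,1],
)

```text
time_s: 32.27
position: [0.5045, 0.0499, 0.183]
tool_rot: [[-1.0, -0.0, -0.001], [-0.0, 1.0, 0.0], [0.001, 0.0, -1.0]]
contact_force: [-0.5, 1.0, -0.3]
finger_gap: 1.002
finger_force: 0.0
```

```bash
python3 - <<'E'
from h import *
t=capture("top"); s=capture("scene"); o=monitor.get_obs(); print(o["position"],o["time_s"])
print("lid",circ("top",t,tuple(proj("top",[[.505,-.003,.011]])[0].astype(int)),.01,box=45))
print("dish",circ("top",t,tuple(proj("top",[[.505,-.203,.02]])[0].astype(int)),.018,60,255,40))
a=t[165:240,195:270];b=s[135:235,355:445]
cv2.imwrite("pics/c6.png",np.hstack([cv2.resize(x,(390,400),interpolation=cv2.INTER_CUBIC) for x in(a,b)])[:,:,::-1])
E
```

```text
[0.50457995 0.05026282 0.18315052] 32.3667
lid (array([0.506 , 0.0513]), array([0.2171, 0.2835]))
dish (array([ 0.5041, -0.2063]), array([0.0903, 0.091 ]))
```

View pics/c6.png

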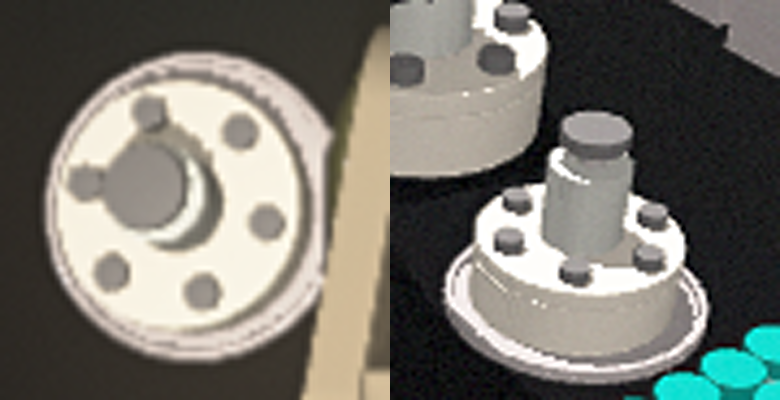

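The dispenser is seated centrally in its tray and released, and the dish hasn't moved. I'll fetch the lid.

Emit:
drive_tool(
  targets=[0,-0.1,0,0,0,0,1,0,-0.2,0,0,0,0,1,0,-0.27,0.1,0,0,0,1,0,-0.27,0.25,0,0,0,1,0,-0.27,0.4,0,0,0,1,0,-0.27,0.55,0,0,0,1,0,-0.27,0.65,0,0,0,1,0,-0.27,0.74,0,0,0,1,0,-0.27,0.79,0,0,0,1,0,-0.27,0.825,0,0,0,1],
  squeeze=15,
)

```text
time_s: 33.2
position: [0.5044, -0.004, 0.0174]
tool_rot: [[-1.0, -0.001, -0.001], [-0.001, 1.0, 0.0], [0.001, 0.0, -1.0]]
contact_force: [-0.5, -0.1, 0.3]
finger_gap: 1.001
finger_force: 0.0
```

Emit:
drive_tool(
  targets=[0,0,0,0,0,0,0.8,0,0,0,0,0,0,0.6,0,0,0,0,0,0,0.4,0,0,0,0,0,0,0.35,0,0,0,0,0,0,0.3,0,0,0,0,0,0,0.2,0,0,0,0,0,0,0.1,0,0,0,0,0,0,0,0,0,0,0,0,0,0,0,0,0,0,0,0,0],
)

```text
time_s: 34.03
position: [0.5047, -0.0048, 0.0185]
tool_rot: [[-1.0, 0.0, -0.0], [0.0, 1.0, 0.0], [0.0, 0.0, -1.0]]
contact_force: [-0.7, -1.9, 1.3]
finger_gap: 0.265
finger_force: 8.7
```

Emit:
drive_tool(
  targets=[0,0,0,0,0,0,0,0,0,0,0,0,0,0,0,0,-0.02,0,0,0,0,0,0,-0.06,0,0,0,0,0,0,-0.12,0,0,0,0,0,0,-0.18,0,0,0,0,0,0,-0.24,0,0,0,0,0,0,-0.3,0,0,0,0,0,0,-0.35,0,0,0,0,0,0,-0.35,0,0,0,0],
)

```text
time_s: 34.87
position: [0.5056, -0.005, 0.0907]
tool_rot: [[-1.0, -0.0, 0.004], [-0.0, 1.0, -0.001], [-0.004, -0.001, -1.0]]
contact_force: [0.2, -0.1, -0.4]
finger_gap: 0.266
finger_force: 15.0
```

Emit:
drive_tool(
  targets=[0,-0.04,0,0,0,0,0,0,-0.1,0,0,0,0,0,0,-0.2,0,0,0,0,0,0,-0.3,0,0,0,0,0,0,-0.4,0,0,0,0,0,0,-0.5,0,0,0,0,0,0,-0.6,0,0,0,0,0,0,-0.7,0,0,0,0,0,0,-0.75,0,0,0,0,0,0,-0.8,0,0,0,0,0],
)

```text
time_s: 35.7
position: [0.5041, -0.1662, 0.0879]
tool_rot: [[-1.0, 0.001, -0.001], [0.001, 1.0, 0.001], [0.001, 0.001, -1.0]]
contact_force: [-0.1, 0.3, 0.1]
finger_gap: 0.269
finger_force: 15.0
```

Emit:
drive_tool(
  targets=[0,-0.06,0,0,0,0,0,0,-0.12,0,0,0,0,0,0,-0.17,0,0,0,0,0,0,-0.2,0,0,0,0,0,0,-0.2,0,0,0,0,0,0,-0.2,0,0,0,0,0,0,-0.2,0,0,0,0,0,0,-0.2,0,0,0,0,0,0,-0.2,0,0,0,0,0,0,-0.2,0,0,0,0,0],
)

```text
time_s: 36.53
position: [0.5047, -0.2044, 0.0886]
tool_rot: [[-1.0, -0.0, 0.0], [-0.0, 1.0, 0.0], [-0.0, 0.0, -1.0]]
contact_force: [-0.3, 0.3, -1.4]
finger_gap: 0.268
finger_force: 15.0
```

```bash
python3 - <<'E'
from h import *
s=capture("scene"); o=monitor.get_obs(); p=o["position"]; print(p,o["time_s"])
z0=p[2]-.0180; th=np.linspace(0,2*np.pi,60)
for r,z,c in((.053,z0+.011,p),(.044,.02,(.506,-.205))):
    for u,v in proj("scene",np.c_[c[0]+r*np.cos(th),c[1]+r*np.sin(th),0*th+z]).round().astype(int): s[v,u]=(255,0,0)
u,v=proj("scene",[[p[0],p[1],.05]])[0].astype(int); a=s[v-50:v+50,u-50:u+50]
cv2.imwrite("pics/c7.png",cv2.resize(a,(500,500),interpolation=cv2.INTER_CUBIC)[:,:,::-1])
E
```

```text
[ 0.50469342 -0.20452581  0.0885623 ] 36.5833
```

View pics/c7.png

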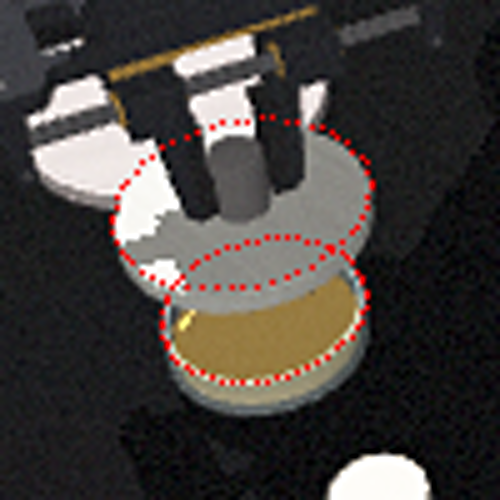

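The lid sits directly above the dish: plate around crop (245,205), dish around (265,310), both following their overlays. I'll lower it.

Emit:
drive_tool(
  targets=[0,0,0.05,0,0,0,0,0,0,0.1,0,0,0,0,0,0,0.15,0,0,0,0,0,0,0.19,0,0,0,0,0,0,0.22,0,0,0,0,0,0,0.24,0,0,0,0,0,0,0.255,0,0,0,0,0,0,0.265,0,0,0,0,0,0,0.27,0,0,0,0,0,0,0.27,0,0,0,0],
)

```text
time_s: 37.42
position: [0.5047, -0.2048, 0.0346]
tool_rot: [[-1.0, 0.0, 0.0], [0.0, 1.0, -0.0], [-0.0, -0.0, -1.0]]
contact_force: [-0.6, -0.6, -0.6]
finger_gap: 0.269
finger_force: 15.0
```

Emit:
drive_tool(
  targets=[0,0,0.004,0,0,0,0,0,0,0.008,0,0,0,0,0,0,0.012,0,0,0,0,0,0,0.016,0,0,0,0,0,0,0.02,0,0,0,0,0,0,0.023,0,0,0,0,0,0,0.026,0,0,0,0,0,0,0.027,0,0,0,0,0,0,0.027,0,0,0,0,0,0,0.027,0,0,0,0],
)

```text
time_s: 38.25
position: [0.5047, -0.2048, 0.0304]
tool_rot: [[-1.0, -0.0, 0.0], [-0.0, 1.0, -0.0], [-0.0, -0.0, -1.0]]
contact_force: [-6.2, 3.5, 13.6]
finger_gap: 0.269
finger_force: 15.0
```

Emit:
drive_tool(
  targets=[0,0,-0.003,0,0,0,0,0,0,-0.006,0,0,0,0,0,0,-0.006,0,0,0,0,0,0,-0.006,0,0,0,0.29,0,0,-0.006,0,0,0,0.35,0,0,-0.006,0,0,0,0.5,0,0,-0.006,0,0,0,0.7,0,0,-0.006,0,0,0,1,0,0,-0.006,0,0,0,1,0,0,-0.006,0,0,0,1],
)

```text
time_s: 39.08
position: [0.5046, -0.2048, 0.0303]
tool_rot: [[-1.0, 0.0, -0.0], [0.0, 1.0, 0.0], [0.0, 0.0, -1.0]]
contact_force: [0.0, -0.0, -0.4]
finger_gap: 0.704
finger_force: 0.0
```

Emit:
drive_tool(
  targets=[0,0,0,0,0,0,1,0,0,0,0,0,0,1,0,0,0,0,0,0,1,0,0,-0.1,0,0,0,1,0,0,-0.25,0,0,0,1,0,0,-0.4,0,0,0,1,0,0,-0.6,0,0,0,1,0,0,-0.8,0,0,0,1,0,0,-0.9,0,0,0,1,0,0,-0.9,0,0,0,1],
)

```text
time_s: 39.92
position: [0.5061, -0.2056, 0.2153]
tool_rot: [[-1.0, -0.0, 0.007], [-0.0, 1.0, -0.005], [-0.007, -0.005, -1.0]]
contact_force: [0.5, 0.5, 0.3]
finger_gap: 0.998
finger_force: 0.0
```

Emit:
drive_tool(
  targets=[0.1,0.15,0,0,0,0,1,0.2,0.3,0,0,0,0,1,0.3,0.45,0,0,0,0,1,0.4,0.6,0,0,0,0,1,0.5,0.75,0,0,0,0,1,0.5,0.9,0,0,0,0,1,0.5,1,0,0,0,0,1,0.5,1,0,0,0,0,1,0.5,1,0,0,0,0,1,0.5,1,0,0,0,0,1],
)

```text
time_s: 40.75
position: [0.4047, -0.0053, 0.2098]
tool_rot: [[-1.0, 0.0, -0.001], [0.0, 1.0, 0.0], [0.001, 0.0, -1.0]]
contact_force: [-0.0, 0.1, 0.6]
finger_gap: 0.997
finger_force: 0.0
```

```bash
python3 - <<'E'
from h import *
t=capture("top"); s=capture("scene"); o=monitor.get_obs(); print(o["position"],o["time_s"])
print("lid",circ("top",t,(402,214),.022,box=38))
a=s[215:300,180:270];b=t[165:250,190:275]
cv2.imwrite("pics/c8.png",np.hstack([cv2.resize(x,(390,390),interpolation=cv2.INTER_CUBIC) for x in(a,b)])[:,:,::-1])
E
```

```text
[ 0.40471674 -0.00563281  0.20995109] 40.85
lid (array([ 0.5041, -0.206 ]), array([0.1078, 0.1086]))
```

View pics/c8.png

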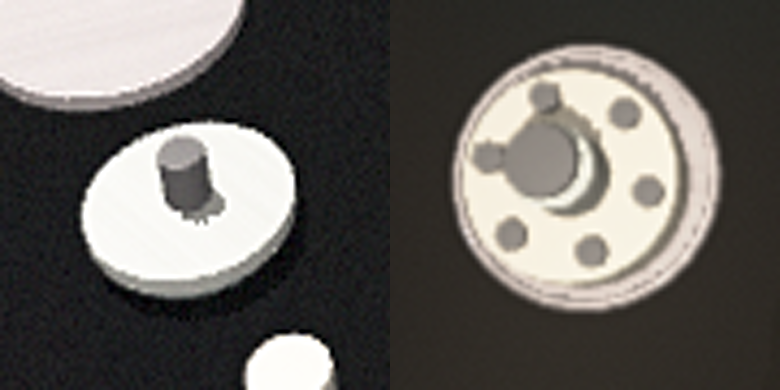

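The lid lies flat on the dish, at about (190,205) in the left crop and centred with it to within 1 mm. The dispenser stands in its tray, centre about (575,175) in the right crop, and the arm is clear.

```bash
python3 -c "
from bench import ticket; print(ticket.hand_in())"
```

```text
the job is handed in; nothing more can be done
None
```

The job is handed in at about 41 s of the 72 s allowed: the plunger was pressed to its stop over the open dish and came fully up, the dispenser is back in its tray, and the lid is on the dish with everything released. The hand-in returned no verdict.

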